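# Snap the food box shut

### The arm

A 6-joint arm with a two-finger parallel gripper is mounted at the origin on the work surface. World frame = base frame: x ahead of the robot, y to its left, z up, the work surface at z = 0. Lengths are in m, angles in rad, forces in N, time in s.
With the tool pointing down it reaches from about 0.35 to 0.775 m from the base axis. Payload 5.5 kg.
Tool frame: the origin (TCP) lies at the very end of the fingers, on their centre line; the grasp point (between the pads) lies 19 mm behind it; z points along the fingers, y is the line along which they close (so a half turn about z gives the same grasp; the last joint's range is limited). The gripper opens to 85 mm and grips with 20 to 120 N. Pads are 22 mm wide; open, the fingers measure 114 mm over their backs; the gripper's body (76 mm by 85 mm) begins 54 mm behind the grasp point. The pads swing forward as they close: fully open they stand 13 mm farther back than shut.
Start: joints at [0.987, 0.313, 0.046, 1.304, 0, 1.431], TCP at [0.247, 0.519, 0.231] pointing down, gripper open.
Joint ranges: [-2.76, 2.76], [-0.86, 1.69], [-1.03, 1.26], [-2.2, 2.34], [-1.47, 1.5], [-3.14, 3.14]. Speed limits (rad/s): [2.57, 2.57, 3.14, 3.14, 3.14, 3.14].

### API

Orientations are given as a unit quaternion [w, x, y, z].
In Python, from bench import manip gives the robot as it stands. The module is installed in compiled form; this text tells all that it offers.
- The arm moves only by the shell command python3 -m inch 'ROWS'. ROWS is JSON, a list of rows, each a list of 3 entries, a list of its own where there are three numbers: the opening, from 0 (shut) to 1 (fully open), then the shift along the tool's x, y, z in cm, then the turn about the tool's z in degrees. In form: [[gripper, [x, y, z], roll], ...]. A call has 1 to 12 rows; each row shifts and turns the commanded pose from where the row before left it, along the tool's axes as they then stand; what a row does not reach is not made up. A row lasts 1/8 s, in which the tool goes at most 62.5 mm and 10.7 degrees, less where a joint would pass 70% of its speed; a pose out of reach is approached as far as the arm can. A call is refused whole if a number of a shift passes 6.25 or a number of a turn 10.7, either way. A call with a gripper value outside its range is refused whole. The fingers move at their own pace and stop on an object; the grip force is fixed at half the most. Time passes only in rows, so rows that do not move let the fingers close. It gives the time, the measured TCP pose, the force, the opening and the grip force at its end, in the units of the state.
- manip.state(): the state, without advancing time (a new reading comes with each control period).
- manip.grab_frame(name): name is "scene" or "top"; returns a dict with "pixels" (480x640x3 uint8, red, green, blue), "camera_matrix" (3x3 intrinsics, pixels), "origin" and "rotation" of the camera in the world. Camera axes: x right, y down, z forward; pixel columns grow to the right and rows downward; lengths in m; the calibration is good to about 2 mm. A picture is of the moment at which its call begins. There is no depth.
- manip.sign_off(): hands the job in; it is judged then, once.
The state is a dict: "time": time; "qpos": joint angles; "joint_velocities": joint speeds; "joint_torque": joint torques, N m; "eef_pos": TCP position; "eef_rot": TCP orientation; "contact_force": force on the tool from outside, world axes, zero at the start; "wrist_torque": the same for the moment, N m; "width": finger opening in m; "grasp_force": force on a finger pad.
Only numpy, scipy, OpenCV 4.12 (cv2) and the standard library are available. Lean on these libraries where they do the work, as an engineer would, in place of code of your own. Each camera call takes 0.05 s, during which the arm holds its last target. There are 200 camera calls.

### The job

Close the blue and yellow lid of the white food box: press down on each of the four yellow sections of its rim, one on every side, until every one has clicked fully shut and stays down. Only press, without crushing the box: do not lift, tip or push the box away, and leave the cups, tin, coaster, spoon and matchbox where they are.

Things in the scene. Friction and masses are not known exactly. Their poses are not given: they have to be found in the camera images.
- foodbox: white plastic food box, loose, 1 kg, 144 x 184 mm over the rim, 68 mm high while the rim is up. Origin: centre of its underside, on the worktop; x the short way, y the long way, z up. Lid: fixed blue middle panel 98 x 138 mm, top at 57 mm; four fixed blue corners 23 mm square, tops at 58 mm; between the corners, four separate yellow rim sections, which all start up.
- top_near (a point): point at the middle of the top face of the rim section on the box's -x side; the section is a flat yellow strip 132 mm long (along the box's y) and 20 mm wide. The top stands 68 mm above the worktop while up and 60 mm when clicked shut. The axes are those of the box.
- top_far (a point): point at the middle of the top face of the rim section on the box's +x side; the section is a flat yellow strip 132 mm long (along the box's y) and 20 mm wide. The top stands 68 mm above the worktop while up and 60 mm when clicked shut. The axes are those of the box.
- top_left (a point): point at the middle of the top face of the rim section on the box's +y side; the section is a flat yellow strip 92 mm long (along the box's x) and 20 mm wide. The top stands 68 mm above the worktop while up and 60 mm when clicked shut. The axes are those of the box.
- top_right (a point): point at the middle of the top face of the rim section on the box's -y side; the section is a flat yellow strip 92 mm long (along the box's x) and 20 mm wide. The top stands 68 mm above the worktop while up and 60 mm when clicked shut. The axes are those of the box.
- rim_near (a joint): how far the rim section on the box's -x side is pressed down, m: 0 up, 0.008 fully shut (a stop). It resists with up to about 10 N, snaps through past half-way (0.004) and then stays shut; let go before that, it springs back up.
- rim_far (a joint): how far the rim section on the box's +x side is pressed down, m: 0 up, 0.008 fully shut (a stop). It resists with up to about 10 N, snaps through past half-way (0.004) and then stays shut; let go before that, it springs back up.
- rim_left (a joint): how far the rim section on the box's +y side is pressed down, m: 0 up, 0.008 fully shut (a stop). It resists with up to about 10 N, snaps through past half-way (0.004) and then stays shut; let go before that, it springs back up.
- rim_right (a joint): how far the rim section on the box's -y side is pressed down, m: 0 up, 0.008 fully shut (a stop). It resists with up to about 10 N, snaps through past half-way (0.004) and then stays shut; let go before that, it springs back up.
- cups: stack of three orange plastic cups, 77 mm across, 136 mm high, loose; origin: centre of its underside
- tin: closed round steel tin, 104 mm across, 112 mm high, loose; origin: centre of its underside
- coaster: round wooden coaster, 90 mm across, 8 mm thick, loose beside the box; origin: centre of its underside
- spoon: spoon 160 mm long, lying flat and loose in front of the box; its x axis runs along it
- matchbox: cardboard box 36 x 55 x 16 mm, loose beside the food box; origin: centre of its underside

How it is judged:
By the outcome, as a careful person would: the job done as asked, in the order asked, and still so for the second after the job is handed in, with the robot touching nothing.
It also fails if it takes over 54 s, if anything falls off the work surface, if the arm or the gripper's body presses on something with over 40 N, if the wrist force passes 120 N, or if a joint passes its speed limit or range.

## Working session

There is one attempt and no reset: what is moved stays moved. The work goes in short steps, Python scripts to look and compute and a shell command to move; the robot and the scene stay as the last step left them, time stands still between calls to the robot, and variables do not carry over. Pictures are saved under pics/ and viewed, at most 10 in all, crops included, and the job is handed in when it is done.

```bash
mkdir -p pics
python3 - <<'E'
from bench import manip
import cv2,pickle
for n in("top","scene"):
    f=manip.grab_frame(n); cv2.imwrite(f"pics/{n}0.png",f["pixels"][:,:,::-1]); pickle.dump(f,open(f"{n}0.pkl","wb"))
    print(n,f["camera_matrix"].tolist(),f["origin"],f["rotation"])
s=manip.state();print(s)
E
```

```text
top [[518.6008751087287, 0.0, 314.67708292039794], [0.0, 518.6008751087287, 246.85195505472765], [0.0, 0.0, 1.0]] [0.30632144 0.0171298  1.36368087] [ 0.06119202 -0.70378186  0.70416318 -0.07142025]
scene [[542.1741935771306, 0.0, 321.7155548658218], [0.0, 542.1741935771306, 240.4970465522349], [0.0, 0.0, 1.0]] [1.105129   0.32956456 0.94578919] [-0.14978651  0.4801369   0.81951218 -0.27464949]
{'time': 0.1, 'qpos': array([9.87430578e-01, 3.13970007e-01, 4.50952299e-02, 1.30361071e+00,
       7.29193712e-06, 1.43117476e+00]), 'joint_velocities': array([ 0.00019647, -0.00149501,  0.00225872,  0.00022583, -0.00081766,
        0.00063651]), 'joint_torque': array([ 3.80936239e-03, -4.81724918e+01,  2.99244010e+01,  1.27417658e-02,
       -8.73252702e-05, -4.32855799e-06]), 'eef_pos': array([0.24662432, 0.51891684, 0.23047369]), 'eef_rot': array([-3.02113932e-04,  2.20056133e-01,  9.75486845e-01, -7.88703711e-04]), 'contact_force': array([-0.35522824, -0.09790174, -0.44035057]), 'wrist_torque': array([0.05587002, 0.08372507, 0.00954693]), 'grasp_force': 0.0, 'width': 0.08564103017453144}
```

View pics/top0.png

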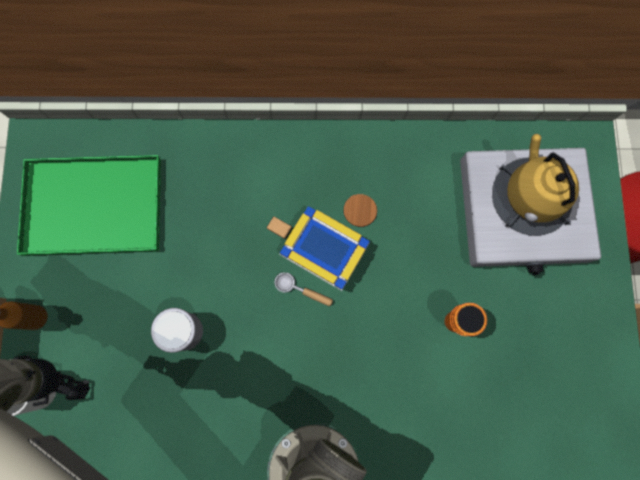

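View pics/scene0.png

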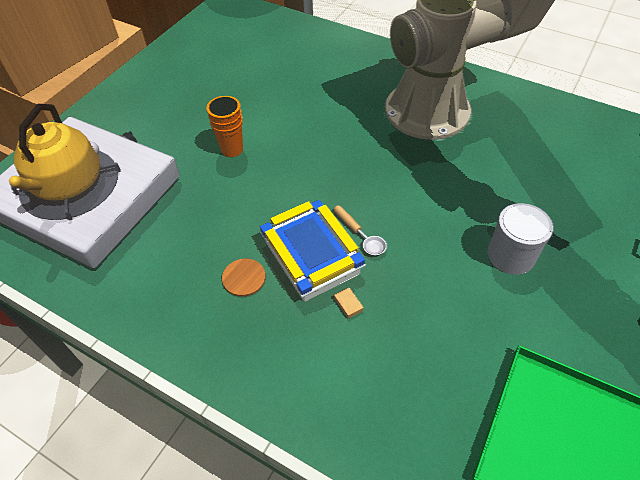

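The top view shows the box at about (325,247), the matchbox at (279,228), the spoon at (300,290) and the coaster at (360,210). Cups and tin are well clear. In the scene view the box is at about (312,248). Next I'll localise the box from the colours.

```bash
cat > h.py <<'E'
import numpy as np,cv2
from scipy.spatial.transform import Rotation as R
from scipy.optimize import least_squares
def cam(f):
    q=np.array(f["rotation"]); M=R.from_quat(np.r_[q[1:],q[0]]).as_matrix() if q.size==4 else q
    return f["camera_matrix"],np.array(f["origin"]),M
def proj(f,P):
    K,o,M=cam(f); c=(np.atleast_2d(P)-o)@M@K.T; return c[:,:2]/c[:,2:]
def unproj(f,uv,z):
    K,o,M=cam(f); d=np.c_[np.atleast_2d(uv),np.ones(len(np.atleast_2d(uv)))]@np.linalg.inv(K).T@M.T
    return o+d*((z-o[2])/d[:,2])[:,None]
E
python3 - <<'E'
from h import *
import pickle
for n,roi in(("top",(270,195,385,300)),("scene",(240,180,380,310))):
    f=pickle.load(open(n+"0.pkl","rb")); im=f["pixels"]; hsv=cv2.cvtColor(im,cv2.COLOR_RGB2HSV)
    m=np.zeros(im.shape[:2],np.uint8); x0,y0,x1,y1=roi; m[y0:y1,x0:x1]=1
    Y=cv2.inRange(hsv,(22,150,90),(35,255,255))*m; B=cv2.inRange(hsv,(100,120,40),(125,255,255))*m
    for nm,msk,z in(("Y",Y,.068),("B",B,.057)):
        k,l,st,c=cv2.connectedComponentsWithStats(msk)
        for i in range(1,k):
            if st[i,4]>25:
                p=np.argwhere(l==i)[:,::-1]; w=unproj(f,p,z)[:,:2].astype(np.float32)
                r=cv2.minAreaRect(w); print(n,nm,st[i,4],c[i].round(1),"mean",w.mean(0).round(4),"rect",np.round(r[0],4),np.round(r[1],3),round(r[2],1))
E
```

```text
top Y 326 [337.  225.2] mean [ 0.6092 -0.0591] rect [ 0.6095 -0.0588] [0.13  0.017] 59.6
top Y 251 [296.2 230. ] mean [0.5964 0.0453] rect [0.5971 0.0455] [0.02  0.088] 59.3
top Y 242 [352.7 262.1] mean [ 0.5133 -0.0983] rect [ 0.5131 -0.0984] [0.018 0.087] 59.6
top Y 352 [312.3 266.9] mean [0.5011 0.0043] rect [0.5013 0.0045] [0.129 0.017] 59.5
top B 76 [309.2 211. ] mean [0.6494 0.012 ] rect [0.6496 0.0113] [0.025 0.022] 55.6
top B 1924 [324.4 247.1] mean [ 0.5542 -0.027 ] rect [ 0.5546 -0.0269] [0.137 0.095] 59.5
top B 81 [364. 242.] mean [ 0.5675 -0.129 ] rect [ 0.5675 -0.129 ] [0.024 0.023] 58.4
top B 75 [284.9 251. ] mean [0.5437 0.0742] rect [0.5437 0.0745] [0.023 0.021] 59.8
top B 81 [340.2 283.1] mean [ 0.4613 -0.0665] rect [ 0.4608 -0.0663] [0.024 0.022] 63.1
scene Y 345 [291.4 212.6] mean [ 0.5165 -0.0963] rect [ 0.5164 -0.0959] [0.022 0.092] 59.4
scene Y 502 [337.9 228.1] mean [0.5057 0.0081] rect [0.5056 0.0086] [0.138 0.02 ] 59.6
scene Y 583 [284.  253.7] mean [ 0.6133 -0.0547] rect [ 0.6145 -0.0549] [0.139 0.023] 59.6
scene Y 598 [331.3 270.9] mean [0.6036 0.0476] rect [0.6034 0.0477] [0.03  0.095] 59.6
scene B 2751 [310.5 244.5] mean [ 0.5612 -0.0244] rect [ 0.5596 -0.0237] [0.211 0.117] 49.6
scene B 84 [265.7 227.1] mean [ 0.5685 -0.1281] rect [ 0.5703 -0.1254] [0.027 0.026] 59.6
scene B 137 [357.8 259.2] mean [0.5479 0.0766] rect [0.549  0.0756] [0.029 0.026] 59.2
```

```bash
cat > go.py <<'E'
from h import *
from bench import manip
c=np.array([.556,-.0265]); a=np.radians(-30.4); X=np.array([np.cos(a),np.sin(a)]);Y=np.array([-X[1],X[0]])
T={"near":c-.060*X,"far":c+.060*X,"left":c+.080*Y,"right":c-.080*Y}
if __name__=="__main__":
    s=manip.state(); q=s["eef_rot"]; M=R.from_quat(np.r_[q[1:],q[0]]).as_matrix()
    print(s["time"],"pos",s["eef_pos"].round(4),"F",s["contact_force"].round(1),"q",s["qpos"].round(2),"w",round(s["width"],3)); print("toolx",M[:,0].round(2),"tooly",M[:,1].round(2),"toolz",M[:,2].round(3))
    for k,t in T.items(): print(k,t.round(4),"shift cm",((np.r_[t,.09]-s["eef_pos"])@M*100).round(2))
E
python3 go.py
```

```text
0.1 pos [0.2466 0.5189 0.2305] F [-0.4 -0.1 -0.4] q [0.99 0.31 0.05 1.3  0.   1.43] w 0.086
toolx [-0.9   0.43  0.  ] tooly [ 0.43  0.9  -0.  ] toolz [-0.001 -0.001 -1.   ]
near [0.5042 0.0039] shift cm [-45.38 -35.43  14.1 ]
far [ 0.6078 -0.0569] shift cm [-57.34 -36.47  14.09]
left [0.5965 0.0425] shift cm [-52.05 -27.98  14.08]
right [ 0.5155 -0.0955] shift cm [-50.67 -43.92  14.11]
```

```bash
python3 -m inch '[[0,[-4.3,-2.3,0.5],0],[0,[-4.3,-2.3,0.5],0],[0,[-4.3,-2.3,0.5],0],[0,[-4.3,-2.3,0.5],0],[0,[-4.3,-2.3,0.5],0],[0,[-4.3,-2.3,0.5],0],[0,[-4.3,-2.3,0.5],0],[0,[-4.3,-2.3,0.5],0],[0,[-4.3,-2.3,0.5],0],[0,[-4.3,-2.3,0.5],0],[0,[-4.3,-2.3,0.5],0],[0,[-4.3,-2.3,0.5],0]]' && python3 -m inch '[[0,[0,0,0],4.8],[0,[0,0,0],0],[0,[0,0,0],0]]' && python3 go.py
```

```text
time: 1.6
eef_pos: [0.595, 0.0471, 0.1707]
eef_rot: [-0.0, 0.22, 0.975, 0.0]
contact_force: [0.2, 0.3, -0.3]
width: -0.0003
grasp_force: 0.0
time: 1.98
eef_pos: [0.594, 0.0489, 0.1711]
eef_rot: [-0.0, 0.26, 0.966, -0.0]
contact_force: [0.2, 0.4, -0.3]
width: -0.0001
grasp_force: 0.0
1.975 pos [0.594  0.0489 0.1711] F [ 0.2  0.4 -0.3] q [-0.05  0.38 -0.01  1.18  0.    0.47] w -0.0
toolx [-0.86  0.5   0.  ] tooly [ 0.5   0.86 -0.  ] toolz [-0.001  0.    -1.   ]
near [0.5042 0.0039] shift cm [ 5.5  -8.4   8.12]
far [ 0.6078 -0.0569] shift cm [-6.5  -8.46  8.11]
left [0.5965 0.0425] shift cm [-0.54 -0.43  8.11]
right [ 0.5155 -0.0955] shift cm [ -0.47 -16.43   8.11]
```

```bash
python3 -m inch '[[0,[-0.5,-0.4,3],0],[0,[0,0,3],0],[0,[0,0,2.5],0],[0,[0,0,0.8],0],[0,[0,0,0],0],[0,[0,0,0],0]]'
python3 - <<'E'
from bench import manip
import cv2
f=manip.grab_frame("scene");im=f["pixels"][170:320,230:400,::-1]
cv2.imwrite("pics/s1.png",cv2.resize(im,None,fx=4,fy=4,interpolation=cv2.INTER_CUBIC))
E
```

```text
time: 2.72
eef_pos: [0.5976, 0.0427, 0.0796]
eef_rot: [0.001, 0.26, 0.965, 0.0]
contact_force: [-0.3, -0.4, 0.1]
width: 0.0
grasp_force: 0.0
```

View pics/s1.png

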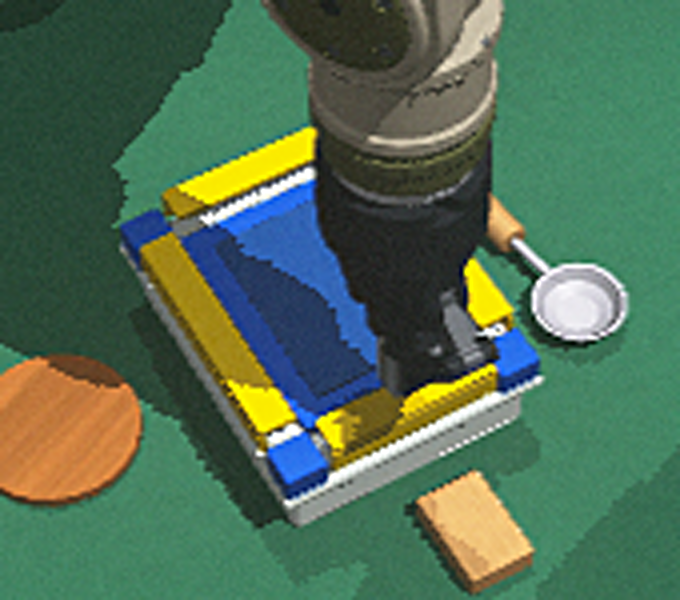

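The crop shows the fingertips just above the left strip (about 430,385), inside its length. I'll press there.

```bash
python3 -m inch '[[0,[0,0,0.6],0],[0,[0,0,0.5],0],[0,[0,0,0],0]]'; python3 -m inch '[[0,[0,0,0.2],0],[0,[0,0,0.2],0],[0,[0,0,0],0]]';python3 -m inch '[[0,[0,0,0.2],0],[0,[0,0,0],0]]'
```

```text
time: 3.15
eef_pos: [0.597, 0.0425, 0.0678]
eef_rot: [0.0, 0.261, 0.965, 0.0]
contact_force: [-0.5, -0.5, 5.5]
width: -0.0003
grasp_force: 2.8
time: 3.52
eef_pos: [0.5966, 0.0425, 0.0631]
eef_rot: [-0.0, 0.261, 0.965, 0.0]
contact_force: [0.5, -0.6, 0.3]
width: 0.0002
grasp_force: 0.0
time: 3.78
eef_pos: [0.5964, 0.0425, 0.0607]
eef_rot: [-0.0, 0.261, 0.965, -0.0]
contact_force: [-0.4, -0.0, -0.0]
width: -0.0003
grasp_force: 0.0
```

```bash
python3 -m inch '[[0,[0,0,0.15],0],[0,[0,0,0],0]]'; python3 -m inch '[[0,[0,0,0.1],0],[0,[0,0,0],0]]'
```

```text
time: 4.03
eef_pos: [0.5967, 0.0425, 0.0601]
eef_rot: [0.0, 0.261, 0.965, 0.0]
contact_force: [-0.5, -0.1, 2.2]
width: -0.0001
grasp_force: 1.4
time: 4.28
eef_pos: [0.5968, 0.0425, 0.06]
eef_rot: [0.0, 0.261, 0.965, 0.0]
contact_force: [-3.9, -0.5, 8.9]
width: -0.0
grasp_force: 4.5
```

At the stop (0.060). Next is the far section.

```bash
python3 -m inch '[[0,[0,0,-2],0],[0,[0,0,-1.5],0],[0,[-3,-4,0],0],[0,[-3,-4,0],0],[0,[0,0,0],0],[0,[0,0,0],0]]'; python3 go.py
```

```text
time: 5.03
eef_pos: [0.6081, -0.0567, 0.0937]
eef_rot: [-0.0, 0.261, 0.965, 0.0]
contact_force: [-0.1, -0.3, 0.3]
width: -0.0002
grasp_force: 0.0
5.025 pos [ 0.6081 -0.0567  0.0937] F [-0.1 -0.3  0.3] q [-0.22  0.45 -0.09  1.03  0.    0.3 ] w -0.0
toolx [-0.86  0.5   0.  ] tooly [0.5  0.86 0.  ] toolz [-0.     0.001 -1.   ]
near [0.5042 0.0039] shift cm [12.02 -0.    0.38]
far [ 0.6078 -0.0569] shift cm [ 0.02 -0.03  0.37]
left [0.5965 0.0425] shift cm [6.01 7.99 0.37]
right [ 0.5155 -0.0955] shift cm [ 6.04 -8.01  0.37]
```

Down 3.55 cm in total, slowly near contact.

```bash
python3 -m inch '[[0,[0,0,1.5],0],[0,[0,0,0.8],0],[0,[0,0,0.3],0],[0,[0,0,0.2],0],[0,[0,0,0.2],0],[0,[0,0,0.2],0],[0,[0,0,0.2],0],[0,[0,0,0],0]]'; python3 -m inch '[[0,[0,0,0.15],0],[0,[0,0,0],0],[0,[0,0,0],0]]'
```

```text
time: 6.02
eef_pos: [0.6083, -0.0565, 0.06]
eef_rot: [0.0, 0.261, 0.965, 0.0]
contact_force: [-1.3, 0.1, 5.1]
width: 0.0003
grasp_force: 2.2
time: 6.4
eef_pos: [0.6084, -0.0565, 0.0599]
eef_rot: [0.0, 0.261, 0.965, 0.0]
contact_force: [-5.2, 1.8, 13.5]
width: 0.0001
grasp_force: 6.5
```

```bash
python3 -m inch '[[0,[0,0,-2],0],[0,[0,0,-1.5],0],[0,[3,-4,0],0],[0,[3,-4,0],0],[0,[0,0,0],0],[0,[0,0,0],0]]'; python3 go.py|grep -E "pos|right"; python3 -m inch '[[0,[0,0,1.5],0],[0,[0,0,0.7],0],[0,[0,0,0.3],0],[0,[0,0,0.2],0],[0,[0,0,0.2],0],[0,[0,0,0.2],0],[0,[0,0,0.2],0],[0,[0,0,0],0]]'; python3 -m inch '[[0,[0,0,0.15],0],[0,[0,0,0],0],[0,[0,0,0],0]]'
```

```text
time: 7.15
eef_pos: [0.5172, -0.096, 0.0938]
eef_rot: [0.001, 0.261, 0.965, 0.0]
contact_force: [0.1, 0.5, -0.4]
width: 0.0001
grasp_force: 0.0
7.15 pos [ 0.5172 -0.096   0.0938] F [ 0.1  0.5 -0.4] q [-0.34  0.3  -0.32  0.95  0.    0.19] w 0.0
right [ 0.5155 -0.0955] shift cm [ 0.17 -0.04  0.38]
time: 8.15
eef_pos: [0.5163, -0.0957, 0.0601]
eef_rot: [-0.0, 0.261, 0.965, 0.0]
contact_force: [-0.3, 1.2, -0.2]
width: -0.0
grasp_force: 0.1
time: 8.52
eef_pos: [0.5164, -0.0957, 0.0599]
eef_rot: [0.0, 0.261, 0.965, 0.0]
contact_force: [-2.8, 1.9, 10.6]
width: -0.0001
grasp_force: 5.3
```

Right is shut; near is next.

```bash
python3 -m inch '[[0,[0,0,-2],0],[0,[0,0,-1.5],0],[0,[3,4,0],0],[0,[3,4,0],0],[0,[0,0,0],0],[0,[0,0,0],0]]'; python3 go.py|grep -E "pos|near"; python3 -m inch '[[0,[0,0,1.5],0],[0,[0,0,0.7],0],[0,[0,0,0.3],0],[0,[0,0,0.2],0],[0,[0,0,0.2],0],[0,[0,0,0.2],0],[0,[0,0,0.2],0],[0,[0,0,0],0]]'; python3 -m inch '[[0,[0,0,0.15],0],[0,[0,0,0],0],[0,[0,0,0],0]]'
```

```text
time: 9.28
eef_pos: [0.505, 0.0036, 0.094]
eef_rot: [0.0, 0.26, 0.966, -0.0]
contact_force: [-0.0, -0.1, 0.5]
width: 0.0006
grasp_force: 0.0
9.275 pos [0.505  0.0036 0.094 ] F [-0.  -0.1  0.5] q [-0.15  0.27 -0.37  0.93 -0.    0.37] w 0.001
near [0.5042 0.0039] shift cm [ 0.08 -0.01  0.4 ]
time: 10.28
eef_pos: [0.5046, 0.0036, 0.0605]
eef_rot: [-0.0, 0.261, 0.965, 0.0]
contact_force: [0.1, -0.4, 0.7]
width: -0.0004
grasp_force: 0.0
time: 10.65
eef_pos: [0.5048, 0.0036, 0.06]
eef_rot: [0.0, 0.261, 0.965, 0.0]
contact_force: [-2.6, 0.1, 5.4]
width: -0.0002
grasp_force: 3.0
```

```bash
python3 -m inch '[[0,[0,0,-2],0],[0,[0,0,-4],0],[0,[0,0,-5],0],[0,[0,0,-5],0],[0,[3,5,0],0],[0,[3,5,0],0],[0,[3,5,0],0],[0,[3,5,0],0],[0,[3,5,0],0],[0,[0,0,0],0],[0,[0,0,0],0]]'
python3 - <<'E'
from bench import manip
import cv2,pickle
from h import *
for n in("top","scene"):
    f=manip.grab_frame(n); g=pickle.load(open(n+"0.pkl","rb"))
    x0,y0,x1,y1={"top":(260,180,390,310),"scene":(210,170,400,320)}[n]
    im=np.vstack([h["pixels"][y0:y1,x0:x1,::-1] for h in (g,f)]) if n=="top" else f["pixels"][y0:y1,x0:x1,::-1]
    cv2.imwrite(f"pics/{n}2.png",cv2.resize(im,None,fx=(2.3 if n=="top" else 4),fy=(2.3 if n=="top" else 4),interpolation=cv2.INTER_CUBIC))
    for h in(g,f):
        hsv=cv2.cvtColor(h["pixels"],cv2.COLOR_RGB2HSV);m=np.zeros(hsv.shape[:2],np.uint8);m[y0:y1,x0:x1]=1
        k,l,st,c=cv2.connectedComponentsWithStats(cv2.inRange(hsv,(100,120,40),(125,255,255))*m)
        print(n,[(int(st[i,4]),c[i].round(1).tolist()) for i in range(1,k) if st[i,4]>40])
E
```

```text
time: 12.02
eef_pos: [0.5006, 0.2951, 0.2189]
eef_rot: [-0.0, 0.26, 0.966, -0.0]
contact_force: [0.1, 0.8, 0.8]
width: -0.0004
grasp_force: 0.0
top [(76, [309.2, 211.0]), (1924, [324.4, 247.1]), (81, [364.0, 242.0]), (75, [284.9, 251.0]), (81, [340.2, 283.1])]
top [(2007, [323.7, 245.6]), (83, [363.9, 242.2]), (78, [284.9, 251.0]), (72, [339.9, 283.1])]
scene [(2751, [310.5, 244.5]), (84, [265.7, 227.1]), (137, [357.8, 259.2])]
scene [(2857, [310.8, 245.1]), (109, [266.3, 227.9]), (145, [357.5, 259.3])]
```

View pics/scene2.png

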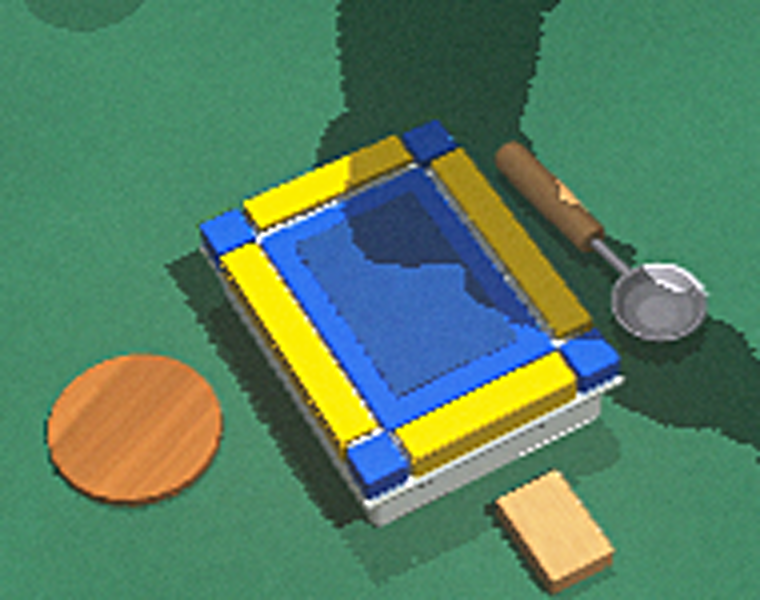

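View pics/top2.png

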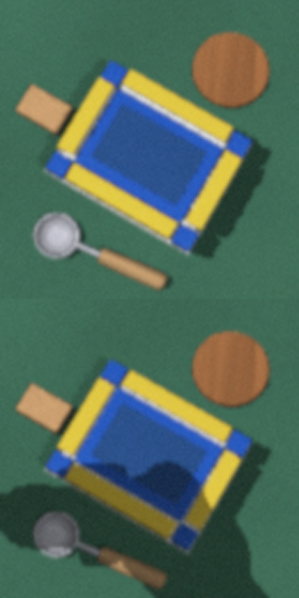

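In the scene view all four yellow strips sit flush with the blue corners. The corner pixels have shifted by less than 1 px, and the spoon, coaster and matchbox look unmoved. Handing in.

```bash
python3 -c "from bench import manip; print(manip.sign_off())"
```

```text
the job is handed in; nothing more can be done
None
```

I pressed all four yellow rim sections down to their stops at 60 mm and they stayed shut after release; the box, spoon, coaster and matchbox look unmoved in the final pictures, the cups and tin were never approached, and the job is handed in (no verdict shown).

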